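# Square a violin neck blank into the jig corner

## Task

Lay the maple violin neck blank on its side on the plywood jig and push it square into the corner, its straight face flush along the dark long fence and its heel end flush against the brass end stop, and leave it there. Push gently: fence and stop are held only by friction, set differently each time, and neither may be shifted. Leave the glue bottle, the gouge and the rasp where they are.

Things in the scene. Friction and masses are not known exactly. Their poses are not given: they have to be found in the camera images.
- neck: Loose pale maple violin neck blank lying on its side, 172 x 52 x 36 mm high. Origin: mid-length on its underside, z up. Seen from above (mm): straight face at y=22, x -85..35; square-ended heel x -85..-45, y -30..22; shank (30 wide, good to grasp) x -45..35, y -8..22; pegbox x 35..67, y -10..16; round scroll r 21 about (66,-2), tip at x=87, dark rings on top. 0.12-0.22 kg.
- heel_end (a point): Point of the neck blank on the middle of its square heel end, at its lower edge; axes as neck.
- face_heel (a point): Point of the neck blank on its straight face, lower edge, 5 mm from the heel end; axes as neck.
- face_head (a point): Point of the neck blank on its straight face, lower edge, 115 mm from the heel end; axes as neck.
- jig: Squaring jig fixed to the bench: waxed plywood board 260 (x) x 170 (y) x 18 mm. Origin: centre of its underside, z up. On it a dark long fence along x at the +y side and a brass end stop across the -x end, both adjustable; the corner is at -x, +y, with a small gap between fence and stop. Seated, the blank lies parallel to the jig, heel to -x, straight face to +y.
- fence_face (a point): Foot of the dark wooden fence's working face, which looks to -y, at the height of the board's top (18 mm over the bench); axes as jig. From here the fence runs x -83..+95 mm, is 22 mm thick (to +y) and 46 mm high, two black knobs 10 mm higher. Its setting across the jig varies by 24 mm; it is held by friction and slips at about 8 N.
- stop_face (a point): Foot of the brass end stop's working face, which looks to +x, at the height of the board's top (18 mm over the bench); axes as jig. The stop is 84 mm wide (y, centred here), 20 mm thick (to -x) and 46 mm high, its black knob 10 mm higher. Its setting along the jig varies by 30 mm; it is held by friction and slips at about 8 N.
- glue: Bystander: yellow glue bottle with black cap, 56 mm diameter, 150 mm tall, standing; origin at the centre of its foot.
- gouge: Bystander: gouge lying flat, wooden handle and steel blade along its x, 200 mm long, 25 mm high; origin on the bench near its middle.
- rasp: Bystander: flat rasp lying, pale wooden handle and dark blade along its x, 260 mm long, 22 mm high; origin on the bench 15 mm from its middle.
Mind the look-alikes: they are no part of the job. Leave any blue or red look-alike of the neck alone.

How it is judged (in metres and radians):
At the end, for the whole second after the job is handed in: The blank lies flat on the jig, at rest: straight face within 1.5 mm of the fence near both its ends, heel end within 1.5 mm of the stop face, parallel within 0.02 rad (height within 2 mm, tilt 0.03 rad). Stop and fence have each moved under 1.5 mm, each bystander under 20 mm (y of face_heel in the frame of fence_face between -0.0015 and 0.0015 m and y of face_head in the frame of fence_face between -0.0015 and 0.0015 m and x of heel_end in the frame of stop_face between -0.0015 and 0.0015 m and angle between the x axis of neck and the x axis of jig, either way round below 0.02 rad and z of face_heel in the frame of jig between 0.016 and 0.02 m and angle between neck's own z axis and vertical below 0.03 rad and distance of each of stop_face, fence_face from where it was at the start of the episode below 0.0015 m and linear speed of neck below 0.01 m/s and distance of each of glue, gouge, rasp from where it was at the start of the episode below 0.02 m); the robot touches nothing.
It fails at once if the brass end stop is shifted by more than 1.5 mm (distance of stop_face from where it was at the start of the episode above 0.0015 m).
It fails at once if the long fence is shifted by more than 1.5 mm (distance of fence_face from where it was at the start of the episode above 0.0015 m).
It fails at once if the glue bottle is moved by more than 20 mm (distance of glue from where it was at the start of the episode above 0.02 m).
It fails at once if the gouge is moved by more than 20 mm (distance of gouge from where it was at the start of the episode above 0.02 m).
It fails at once if the rasp is moved by more than 20 mm (distance of rasp from where it was at the start of the episode above 0.02 m).
It also fails if it takes over 67 s, if anything falls off the work surface, if the arm or the gripper's body presses on something with over 40 N, if the wrist force passes 120 N, or if a joint passes its speed limit or range.

## Robot

A 6-joint arm with a two-finger parallel gripper is mounted at the origin on the work surface. World frame = base frame: x ahead of the robot, y to its left, z up, the work surface at z = 0. Lengths are in m, angles in degrees, forces in N, time in s.
With the tool pointing down it reaches from about 0.4 to 0.825 m from the base axis. Payload 7 kg.
Tool frame: the origin (TCP) lies midway between the tips of the shut fingers; the grasp point (between the pads) lies 19 mm behind it; z points along the fingers, y is the line along which they close (so a half turn about z gives the same grasp; the last joint's range is limited). The gripper opens to 88 mm and grips with 3 to 60 N. Pads are 19 mm wide; open, the fingers measure 130 mm over their backs; the gripper's body (78 mm by 193 mm) begins 47 mm behind the grasp point.
Start: joints at [-50.586, 20.546, 0.682, 0, -70.136, -16.507], TCP at [0.263, -0.622, 0.227] pointing down, gripper open.
Joint ranges: [-176.03, 176.03], [-82.01, 121.73], [-58.28, 71.71], [-173.87, 95.51], [-174.79, -0.11], [-173.66, 173.66]. Speed limits (degrees/s): [136.94, 136.94, 172.46, 180, 180, 180].

## Interface

Orientations are given as [roll, pitch, yaw] about the fixed x, y, z axes, in that order (R = Rz(yaw) Ry(pitch) Rx(roll)).
In Python, from plant import get_state, optics, order gives the robot as it stands. The module is installed in compiled form; this text tells all that it offers.
- The arm moves only by the tool send_rows, never from a script. Its argument "moves" is a list of rows, each an object with "slide": the shift along the tool's x, y, z as a fraction of full scale, a list of three; "turn": the turn about the tool's z as a fraction of full scale; "gripper": the opening, from 0 (shut) to 1 (fully open). A call has exactly 5 rows; each row is the pose to reach, as a shift and turn from the pose commanded when the call began, along the tool's axes at that moment; what a row does not reach only later rows make up. Full scale, the value 1, is 150 mm for a shift and 90 degrees for a turn. A row lasts 1/12 s, in which the tool goes at most 41.7 mm and 7.16 degrees, less where a joint would pass 70% of its speed; a pose out of reach is approached as far as the arm can. A call with a number of a shift or a turn outside -1 to 1 is refused whole. A call with a gripper value outside its range is refused whole. The fingers move at their own pace and stop on an object; "newtons" is the grip in N (left out, the last holds). Time passes only in rows, so rows that repeat a pose let the fingers close, or fill a call up. It gives the time, the measured TCP pose, the force, the opening and the grip force at its end, in the units of the state.
- get_state(): the state, without advancing time (a new reading comes with each control period).
- optics.capture(name): name is "scene" or "top"; returns a dict with "img" (400x640x3 uint8, red, green, blue), "intrinsics" (3x3 intrinsics, pixels), "origin" and "attitude" of the camera in the world. Camera axes: x right, y down, z forward; pixel columns grow to the right and rows downward; lengths in m; the calibration is good to about 2 mm. A picture is of the moment at which its call begins. There is no depth.
- order.close_job(): hands the job in; it is judged then, once.
Trained networks look in the newest picture that a camera, given by its name, has taken for a name from the list of things; names that differ only in an ending like _2 or _b are one class to them, and where a whole thing is asked for, a point or a joint stands for the part that bears it (a point fixed in the world has none). Each returns a list of dicts, best first, with "p" (0 to 1); they miss things now and then, are a little off and sometimes report something else, mostly with a low value. They report only what shows in the picture. A call takes as long as a camera call. They do not tell look-alikes from the thing itself.
- optics.look_for(camera, name): "location" ([x, y, z] in m, in world coordinates, good to about 4 mm: the middle of the surface that is visible of it).
The state is a dict: "time_s": time; "joints": joint angles; "qd": joint speeds; "joint_torque": joint torques, N m; "tcp_pos": TCP position; "eef_rot": TCP orientation; "contact_force": force on the tool from outside, world axes, zero at the start; "moment": the same for the moment, N m; "gripper_width": finger opening in m; "gripper_force": force on a finger pad.
Only numpy, scipy, OpenCV 4.12 (cv2) and the standard library are available. Lean on these libraries where they do the work, as an engineer would, in place of code of your own. Each camera call takes 0.05 s, during which the arm holds its last target. There are 200 camera calls.

## Working session

There is one attempt and no reset: what is moved stays moved. The work goes in short steps, Python scripts to look and compute and a tool call to move; the robot and the scene stay as the last step left them, time stands still between calls to the robot, and variables do not carry over. Pictures are saved under pics/ and viewed, at most 10 in all, crops included, and the job is handed in when it is done.

Besides the shell and the picture viewer there is one more tool, called after "Call:" as name([rows], argument=value, ...), one row to a line, values as JSON. send_rows: Moves the arm, as the interface text tells. Shift numbers are shares of 150 mm and turn numbers shares of 90 degrees, none past 1 either way. Its arguments: {"type":"object","properties":{"moves":{"type":"array"},"newtons":{"type":"number"}},"required":["moves"]}

```bash
mkdir -p pics
cat > h.py <<'E'
import numpy as np, cv2
from plant import get_state, optics, order
def cap(n,f=None):
    c=optics.capture(n)
    if f: cv2.imwrite('pics/'+f,c['img'][:,:,::-1])
    return c
E
python3 - <<'E'
from h import *
s=get_state()
print({k:s[k] for k in('time_s','tcp_pos','eef_rot','contact_force','gripper_width')})
for n in('scene','top'):
    c=cap(n,n+'1.png'); print(n,c['intrinsics'],c['origin'],c['attitude'])
    for t in('neck','jig','fence_face','stop_face','heel_end','face_heel','face_head','glue','gouge','rasp'):
        print(t,[(np.round(d['location'],3).tolist(),round(d['p'],2)) for d in optics.look_for(n,t)])
E
```

```text
{'time_s': 0.0, 'tcp_pos': array([ 0.26248882, -0.62131963,  0.22561838]), 'eef_rot': array([ 1.79903355e+02, -8.58339891e-03, -1.57103689e+02]), 'contact_force': array([ 0.13177223, -0.22087381,  0.55340059]), 'gripper_width': 0.08759645592667334}
scene [[446.69815737   0.         330.85146421]
 [  0.         446.69815737 196.85708165]
 [  0.           0.           1.        ]] [ 1.46307915 -0.44806129  0.7873648 ] [-124.90294889   -1.13738072   65.27013155]
neck [([0.604, -0.388, 0.035], 0.96), ([0.587, -0.006, 0.033], 0.91), ([0.762, -0.189, 0.038], 0.9), ([0.551, -0.194, 0.042], 0.66), ([0.572, 0.222, 0.018], 0.35)]
jig [([0.575, 0.222, 0.016], 0.94)]
fence_face [([0.596, 0.275, 0.055], 0.63)]
stop_face [([0.471, 0.219, 0.044], 0.59)]
heel_end [([0.587, -0.012, 0.03], 0.9), ([0.763, -0.188, 0.032], 0.84), ([0.605, -0.387, 0.036], 0.76), ([0.548, -0.193, 0.037], 0.71)]
face_heel [([0.603, -0.387, 0.034], 0.73), ([0.554, -0.194, 0.038], 0.69), ([0.586, -0.007, 0.037], 0.59), ([0.761, -0.189, 0.038], 0.58)]
face_head [([0.759, -0.186, 0.033], 0.87), ([0.606, -0.388, 0.035], 0.8), ([
[... 648 characters left out ...]
nce_face [([0.578, 0.279, 0.066], 0.64)]
stop_face [([0.464, 0.223, 0.068], 0.7)]
heel_end [([0.745, -0.182, 0.036], 0.92), ([0.572, -0.383, 0.034], 0.81), ([0.576, 0.006, 0.036], 0.77), ([0.525, -0.176, 0.038], 0.76)]
face_heel [([0.572, 0.004, 0.037], 0.95), ([0.749, -0.183, 0.032], 0.91), ([0.568, -0.376, 0.033], 0.63), ([0.524, -0.18, 0.033], 0.58), ([0.322, 0.324, 0.021], 0.49)]
face_head [([0.527, -0.181, 0.031], 0.78), ([0.746, -0.185, 0.035], 0.78), ([0.572, 0.009, 0.041], 0.77), ([0.567, -0.378, 0.035], 0.73)]
glue [([0.752, -0.004, 0.092], 0.94), ([0.519, -0.179, 0.038], 0.59), ([0.462, 0.226, 0.067], 0.23)]
gouge [([0.321, 0.328, 0.02], 0.86)]
rasp [([0.282, -0.298, 0.009], 0.79)]
```

View pics/scene1.png

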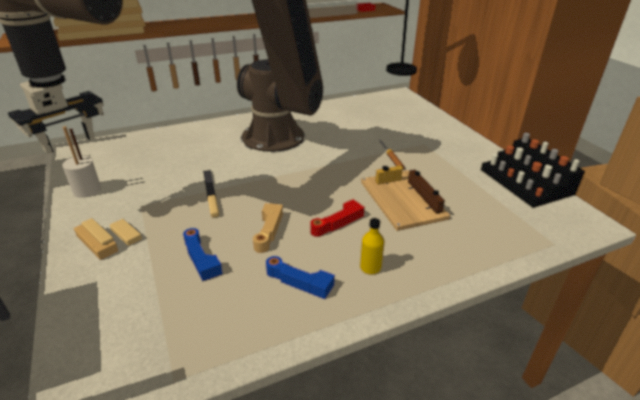

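View pics/top1.png

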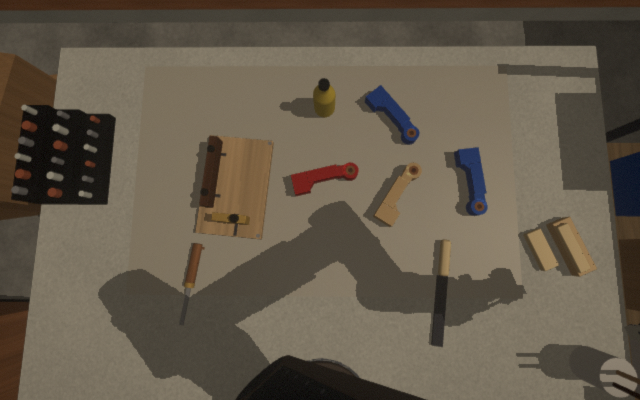

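The maple blank is at about (400,195) in top and (268,228) in scene. The jig is at (237,187) in top, with the fence on its left and the brass stop at the bottom. The two cameras disagree by about 30 mm in x, so I'll check the geometry myself.

```bash
cat >> h.py <<'E'
from scipy.spatial.transform import Rotation as Ro
def proj(c,P):
    q=(np.atleast_2d(P)-c['origin'])@Ro.from_euler('xyz',c['attitude'],degrees=True).as_matrix()
    q=q@c['intrinsics'].T; return q[:,:2]/q[:,2:]
def back(c,uv,z):
    uv=np.atleast_2d(uv); d=np.c_[uv,np.ones(len(uv))]@np.linalg.inv(c['intrinsics']).T
    d=d@Ro.from_euler('xyz',c['attitude'],degrees=True).as_matrix().T
    return c['origin']+d*((z-c['origin'][2])/d[:,2:])
def tri(cs,uvs):
    A=[];b=[]
    for c,uv in zip(cs,uvs):
        d=(back(c,uv,0)[0]-c['origin']); d/=np.linalg.norm(d); M=np.eye(3)-np.outer(d,d); A.append(M); b.append(M@c['origin'])
    A=np.vstack(A);b=np.hstack(b);x=np.linalg.lstsq(A,b,rcond=None)[0]; return x,np.linalg.norm(A@x-b)
E
python3 - <<'E'
from h import *
s=cap('scene');t=cap('top')
print('tcp in scene',proj(s,get_state()['tcp_pos']))
for n,a,b in [('scroll',(263,241),(413,170)),('jig near-right corner(+x,-y)',(399,226),(272,142)),('jig +x+y',(449,212),(215,137)),('jig -x -y',(364,180),(262,237)),('cap',(375,223),(324,84)),('brassknob',(389,167),(234,218))]:
    x,r=tri([s,t],[a,b]); print(n,x.round(4),round(r,4),back(s,a,.018).round(4)[0],back(t,b,.018).round(4)[0])
def up(c,x0,y0,w,h,k): return cv2.resize(c['img'][y0:y0+h,x0:x0+w,::-1],None,fx=k,fy=k,interpolation=cv2.INTER_CUBIC)
A=up(t,190,125,90,120,5); B=up(t,365,155,65,75,5)
im=np.zeros((600,800,3),np.uint8); im[:600,:450]=A; im[:375,460:785]=B
cv2.imwrite('pics/topc.png',im)
A=up(s,355,160,100,72,5); B=up(s,245,200,50,55,5)
im=np.zeros((360,800,3),np.uint8); im[:,:500]=A; im[:275,510:760]=B
cv2.imwrite('pics/scec.png',im)
E
```

```text
tcp in scene [[ 69.75209068 145.02903048]]
scroll [ 0.591  -0.2275  0.0278] 0.0051 [ 0.5817 -0.2214  0.018 ] [ 0.592  -0.2332  0.018 ]
jig near-right corner(+x,-y) [0.6681 0.1387 0.0169] 0.0051 [0.6697 0.1418 0.018 ] [0.6661 0.1352 0.018 ]
jig +x+y [0.6807 0.292  0.0268] 0.011 [0.6716 0.3101 0.018 ] [0.6794 0.2874 0.018 ]
jig -x -y [0.4191 0.1597 0.0152] 0.0087 [0.4238 0.1639 0.018 ] [0.4165 0.1535 0.018 ]
cap [ 0.7682 -0.002   0.1446] 0.0016 [0.6316 0.0872 0.018 ] [ 0.8283 -0.0009  0.018 ]
brassknob [0.4627 0.2192 0.0733] 0.0099 [0.3855 0.2794 0.018 ] [0.4644 0.2271 0.018 ]
```

View pics/topc.png

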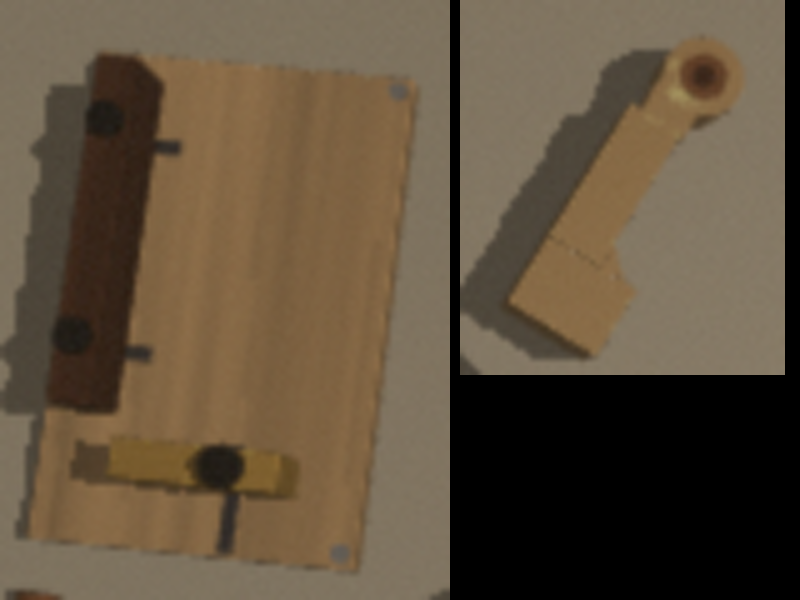

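View pics/scec.png

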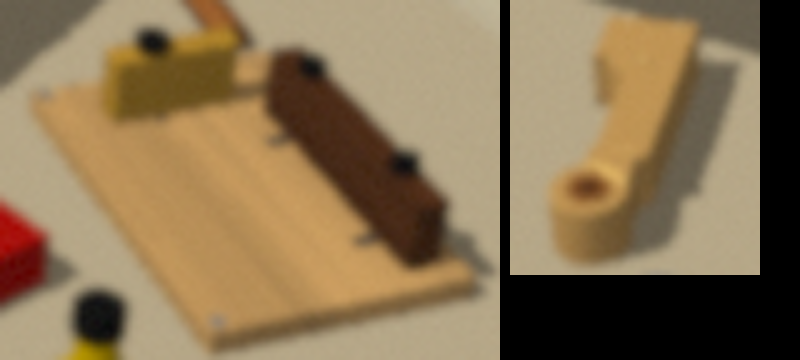

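Topc shows the jig with fence and stop, and the blank upright with its straight face to the upper left. Its heel corners are at about (375,215) and (392,225) and its scroll at (414,170). Now I'll fit the models to pixels from both views.

```bash
cat > fit.py <<'E'
from h import *
from scipy.optimize import least_squares
s=cap('scene');t=cap('top')
neckm=np.array([(-85,22),(-85,-30),(-45,-30),(66,-2),(35,22)])/1e3
nt=np.array([(375,214.6),(392,225.4),(400,213),(413.6,170),(400,176)])
ns=np.array([(282.4,205),(265.4,204),(262.4,212.4),(260.6,237.2),(271,231)])
jm=np.array([(130,-85),(-130,-85),(-130,85)])/1e3; jt=np.array([(273,140.6),(261.6,239.4),(195.6,232.6)])
jm2=np.array([(130,-85),(-130,-85),(130,85)])/1e3; js=np.array([(397.4,228.3),(361.8,179),(449.5,216)])
def P(p,m): 
    c,q=np.cos(p[2]),np.sin(p[2]); return np.c_[m@np.array([[c,q],[-q,c]])+p[:2],np.full(len(m),p[3])]
def fit(lst,p0,z=None):
    f=lambda p:np.concatenate([(proj(c,P(np.r_[p[:3],p[3] if z is None else z],m))-uv).ravel() for c,m,uv in lst])
    r=least_squares(f,p0[:4] if z is None else p0[:3]); return r.x.round(4),np.degrees(r.x[2]).round(2),r.fun.round(1)
for l in ([(t,neckm,nt)],[(s,neckm,ns)]): print('neck',fit(l,[.53,-.18,-.5,.036],.036))
print('neck',fit([(t,neckm,nt),(s,neckm,ns)],[.53,-.18,-.5,.036]))
for l in ([(t,jm,jt)],[(s,jm2,js)]): print('jig',fit(l,[.55,.22,-.1,.018],.018))
p=fit([(t,jm,jt),(s,jm2,js)],[.55,.22,-.1,.018]);print('jig',p); J=p[0]
def jf(X): 
    c,q=np.cos(J[2]),np.sin(J[2]); return ((X[:,:2]-J[:2])@np.array([[c,-q],[q,c]])).round(4)
ct=lambda x,y:(190+x/5,125+y/5); cs=lambda x,y:(355+x/5,160+y/5)
print('scene foot brass',jf(back(s,[cs(113,120),cs(235,98)],.018)),'fence foot',jf(back(s,[cs(268,112),cs(410,265)],.018)))
print('top: brass top face corners +x edge',jf(back(t,[ct(108,435),ct(280,453)],.064)),'fence top -y edge',jf(back(t,[ct(118,412),ct(163,85)],.064)),'knobs',jf(back(t,[ct(105,117),ct(72,335),ct(218,466)],.074)))
print('scene: brass top +x edge',jf(back(s,[cs(108,58),cs(235,37)],.064)),'fence top -y edge',jf(back(s,[cs(275,55),cs(408,212)],.064)))
E
python3 fit.py
```

```text
neck (array([ 0.533 , -0.1942, -0.5738]), np.float64(-32.88), array([-0.7,  0.1,  0.1,  0.7,  0.6, -0.3,  0.5,  0.3, -0.4, -0.8]))
neck (array([ 0.5337, -0.1921, -0.5842]), np.float64(-33.47), array([ 0.6,  0.2, -0.1, -0.8, -1. , -0.9, -0.6,  0.7,  1.1,  0.5]))
neck (array([ 0.5333, -0.1932, -0.5776,  0.0359]), np.float64(-33.09), array([-1.2, -0.1, -0.4,  0.6,  0.1, -0.4,  0.2,  0.2, -0.8, -0.9,  0. ,
        0.1, -0.7, -0.7, -1.5, -0.9, -0.9,  0.8,  0.8,  0.5]))
jig (array([ 0.5478,  0.2281, -0.0866]), np.float64(-4.96), array([ 0.2, -0. , -0.1, -0.2, -0. ,  0.3]))
jig (array([ 0.5529,  0.2299, -0.0997]), np.float64(-5.71), array([-0.5, -0.6, -0.7,  0. ,  1.1,  0.4]))
jig (array([ 0.5488,  0.2302, -0.0866,  0.0145]), np.float64(-4.96), array([-0.4,  0. , -0.7, -0.5, -0.3, -0.1, -0.6, -0.4, -1.6,  0.5,  0.4,
        0.2]))
scene foot brass [[-0.084  -0.0452]
 [-0.0832  0.0404]] fence foot [[-0.0619  0.0528]
 [ 0.1087  0.0544]]
top: brass top face corners +x edge [[-0.0772  0.0339]
 [-0.0781 -0.0513]] fence top -y edge [[-0.0656  0.0306]
 [ 0.1007  0.0309]] knobs [[ 0.0791  0.0542]
 [-0.031   0.055 ]
 [-0.0879 -0.0246]]
scene: brass top +x edge [[-0.0859 -0.0517]
 [-0.0842  0.0352]] fence top -y edge [[-0.0571  0.049 ]
 [ 0.1164  0.0404]]
```

Call:
send_rows([
  {"slide": [-0.19, 0.13, 0], "turn": 0.07, "gripper": 1},
  {"slide": [-0.38, 0.27, 0], "turn": 0.15, "gripper": 1},
  {"slide": [-0.57, 0.4, 0], "turn": 0.23, "gripper": 1},
  {"slide": [-0.76, 0.53, 0], "turn": 0.31, "gripper": 1},
  {"slide": [-0.93, 0.66, 0], "turn": 0.38, "gripper": 1},
])

```text
time_s: 1.72
tcp_pos: [0.3534, -0.4749, 0.2266]
eef_rot: [-180.0, 0.0, 168.3]
contact_force: [0.8, -0.3, 1.0]
gripper_width: 0.0878
gripper_force: 0.0
```

```bash
cat > go.py <<'E'
import sys
from h import *
# target: x y z yaw [n calls]  -> fractions in tool axes from measured pose
s=get_state(); tx=np.array(sys.argv[1:4],float); yaw=float(sys.argv[4])
R=Ro.from_euler('xyz',s['eef_rot'],degrees=True).as_matrix()
d=R.T@(tx-s['tcp_pos'])/.15; dy=(yaw-s['eef_rot'][2]+90)%180-90
print('t',round(s['time_s'],2),s['tcp_pos'].round(4),s['eef_rot'].round(2),'F',np.round(s['contact_force'],2),'w',round(s['gripper_width'],4),'slide',d.round(3),'turn',round(-dy/90,3),'j6',np.round(s['joints'],0))
E
python3 go.py .533 -.1846 .12 146.9
```

```text
t 1.72 [ 0.3534 -0.4749  0.2266] [-1.7999e+02  1.0000e-02  1.6834e+02] F [ 0.75 -0.34  1.01] w 0.0878 slide [-0.781  2.137  0.711] turn 0.238 j6 [-34.  13. -10.   0. -67. -67.]
```

Call:
send_rows([
  {"slide": [-0.08, 0.2, 0], "turn": 0.05, "gripper": 1},
  {"slide": [-0.16, 0.4, 0], "turn": 0.1, "gripper": 1},
  {"slide": [-0.24, 0.6, 0], "turn": 0.15, "gripper": 1},
  {"slide": [-0.32, 0.8, 0], "turn": 0.2, "gripper": 1},
  {"slide": [-0.4, 1.0, 0.1], "turn": 0.238, "gripper": 1},
])

```text
time_s: 2.13
tcp_pos: [0.4431, -0.3404, 0.2144]
eef_rot: [180.0, 0.3, 147.1]
contact_force: [1.2, -0.5, 1.2]
gripper_width: 0.088
gripper_force: 0.0
```

```bash
python3 go.py .533 -.1846 .12 146.9
```

```text
t 2.13 [ 0.4431 -0.3404  0.2144] [179.98   0.31 147.08] F [ 1.23 -0.54  1.21] w 0.088 slide [0.064 1.197 0.63 ] turn 0.002 j6 [ -17.   10.  -15.    0.  -64. -106.]
```

Call:
send_rows([
  {"slide": [0.01, 0.22, 0.12], "turn": 0, "gripper": 1},
  {"slide": [0.02, 0.44, 0.25], "turn": 0, "gripper": 1},
  {"slide": [0.03, 0.66, 0.38], "turn": 0, "gripper": 1},
  {"slide": [0.05, 0.88, 0.5], "turn": 0, "gripper": 1},
  {"slide": [0.064, 1.0, 0.6], "turn": 0.002, "gripper": 1},
])

```text
time_s: 2.55
tcp_pos: [0.515, -0.207, 0.1206]
eef_rot: [180.0, 0.0, 147.2]
contact_force: [-0.2, -0.1, -0.5]
gripper_width: 0.0873
gripper_force: 0.0
```

Call:
send_rows([
  {"slide": [0, 0.19, 0.0], "turn": 0, "gripper": 1},
  {"slide": [0, 0.19, 0.0], "turn": 0, "gripper": 1},
  {"slide": [0, 0.19, 0.0], "turn": 0, "gripper": 1},
  {"slide": [0, 0.19, 0.0], "turn": 0, "gripper": 1},
  {"slide": [0, 0.19, 0.0], "turn": 0, "gripper": 1},
])

```text
time_s: 2.97
tcp_pos: [0.5291, -0.1861, 0.1218]
eef_rot: [180.0, 0.0, 147.1]
contact_force: [1.0, -0.2, 0.4]
gripper_width: 0.0873
gripper_force: 0.0
```

```bash
python3 go.py .533 -.1846 .009 146.9
```

```text
t 2.97 [ 0.5291 -0.1861  0.1218] [1.7999e+02 1.0000e-02 1.4707e+02] F [ 0.95 -0.23  0.43] w 0.0873 slide [-0.016  0.022  0.752] turn 0.002 j6 [   1.   15.  -22.   -0.  -53. -124.]
```

Call:
send_rows([
  {"slide": [-0.016, 0.022, 0.18], "turn": 0.002, "gripper": 1},
  {"slide": [-0.016, 0.022, 0.36], "turn": 0.002, "gripper": 1},
  {"slide": [-0.016, 0.022, 0.54], "turn": 0.002, "gripper": 1},
  {"slide": [-0.016, 0.022, 0.68], "turn": 0.002, "gripper": 1},
  {"slide": [-0.016, 0.022, 0.752], "turn": 0.002, "gripper": 1},
])

```text
time_s: 3.38
tcp_pos: [0.5313, -0.1849, 0.0066]
eef_rot: [-179.9, -0.1, 146.8]
contact_force: [0.3, -1.3, -0.0]
gripper_width: 0.0878
gripper_force: 0.0
```

Call:
send_rows([
  {"slide": [0, 0, 0], "turn": 0, "gripper": 0},
  {"slide": [0, 0, 0], "turn": 0, "gripper": 0},
  {"slide": [0, 0, 0], "turn": 0, "gripper": 0},
  {"slide": [0, 0, 0], "turn": 0, "gripper": 0},
  {"slide": [0, 0, 0], "turn": 0, "gripper": 0},
], newtons=20)

```text
time_s: 3.8
tcp_pos: [0.534, -0.1842, 0.0101]
eef_rot: [179.9, 0.1, 146.9]
contact_force: [0.8, 0.3, 0.3]
gripper_width: 0.06
gripper_force: 0.0
```

Call:
send_rows([
  {"slide": [0, 0, 0], "turn": 0, "gripper": 0},
  {"slide": [0, 0, 0], "turn": 0, "gripper": 0},
  {"slide": [0, 0, 0], "turn": 0, "gripper": 0},
  {"slide": [0, 0, 0], "turn": 0, "gripper": 0},
  {"slide": [0, 0, 0], "turn": 0, "gripper": 0},
])

```text
time_s: 4.22
tcp_pos: [0.5332, -0.1841, 0.0089]
eef_rot: [-180.0, 0.0, 146.9]
contact_force: [0.5, 1.0, 1.9]
gripper_width: 0.0301
gripper_force: 19.9
```

```bash
python3 go.py .533 -.1846 .009 146.9
python3 - <<'E'
from h import *
c=cap('scene','g.png'); i=c['img'][150:290,180:400,::-1]; cv2.imwrite('pics/gc.png',cv2.resize(i,None,fx=3,fy=3,interpolation=cv2.INTER_CUBIC))
E
```

```text
t 4.22 [ 0.5332 -0.1841  0.0089] [-180.      0.    146.93] F [0.52 0.96 1.92] w 0.0301 slide [-0.001 -0.003 -0.001] turn 0.0 j6 [   1.   24.  -28.    0.  -39. -124.]
```

View pics/gc.png

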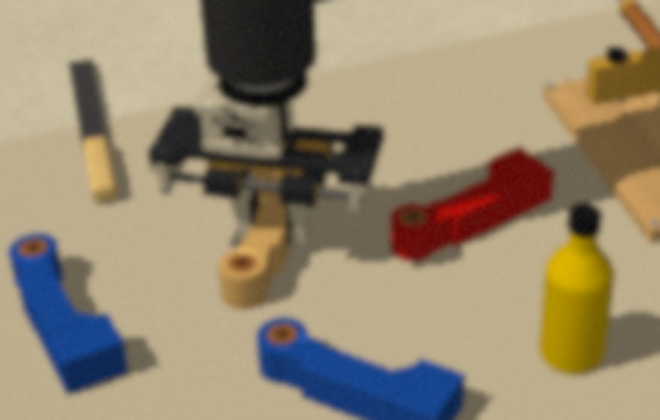

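Grasp is good: the fingers span 30.1 mm on the shank. Next I'll lift and carry to the jig.

Call:
send_rows([
  {"slide": [0, 0, -0.15], "turn": 0, "gripper": 0},
  {"slide": [0, 0, -0.35], "turn": 0, "gripper": 0},
  {"slide": [0, 0, -0.55], "turn": 0, "gripper": 0},
  {"slide": [0, 0, -0.72], "turn": 0, "gripper": 0},
  {"slide": [0, 0, -0.75], "turn": 0, "gripper": 0},
])

```text
time_s: 4.68
tcp_pos: [0.5356, -0.1845, 0.1259]
eef_rot: [179.8, 0.3, 147.0]
contact_force: [0.5, 0.4, -0.9]
gripper_width: 0.0297
gripper_force: 19.9
```

```bash
python3 go.py .5639 .2267 .12 174.9
```

```text
t 4.68 [ 0.5356 -0.1845  0.1259] [179.84   0.34 146.97] F [ 0.49  0.35 -0.88] w 0.0297 slide [1.336 2.401 0.038] turn -0.31 j6 [   1.   15.  -21.    0.  -53. -124.]
```

Call:
send_rows([
  {"slide": [0.06, 0.1, 0], "turn": -0.05, "gripper": 0},
  {"slide": [0.17, 0.3, 0], "turn": -0.12, "gripper": 0},
  {"slide": [0.29, 0.52, 0], "turn": -0.19, "gripper": 0},
  {"slide": [0.41, 0.74, 0], "turn": -0.25, "gripper": 0},
  {"slide": [0.54, 0.97, 0], "turn": -0.31, "gripper": 0},
])

```text
time_s: 5.1
tcp_pos: [0.5441, -0.0168, 0.1207]
eef_rot: [-180.0, -0.0, 175.0]
contact_force: [0.8, -0.6, -0.7]
gripper_width: 0.03
gripper_force: 19.9
```

```bash
python3 go.py .5639 .2267 .12 174.9
```

```text
t 5.1 [ 0.5441 -0.0168  0.1207] [-1.7999e+02 -5.0000e-02  1.7504e+02] F [ 0.82 -0.65 -0.66] w 0.03 slide [0.009 1.629 0.004] turn 0.002 j6 [  19.   14.  -24.   -0.  -52. -114.]
```

Call:
send_rows([
  {"slide": [0, 0.22, 0], "turn": 0, "gripper": 0},
  {"slide": [0, 0.44, 0], "turn": 0, "gripper": 0},
  {"slide": [0, 0.66, 0], "turn": 0, "gripper": 0},
  {"slide": [0, 0.85, 0], "turn": 0, "gripper": 0},
  {"slide": [0, 0.98, 0], "turn": 0, "gripper": 0},
])

```text
time_s: 5.52
tcp_pos: [0.5577, 0.1309, 0.1206]
eef_rot: [-180.0, -0.0, 174.9]
contact_force: [-0.5, -0.6, -1.1]
gripper_width: 0.0301
gripper_force: 19.9
```

Call:
send_rows([
  {"slide": [0, 0.18, 0], "turn": 0, "gripper": 0},
  {"slide": [0, 0.34, 0], "turn": 0, "gripper": 0},
  {"slide": [0, 0.48, 0], "turn": 0, "gripper": 0},
  {"slide": [0, 0.54, 0], "turn": 0, "gripper": 0},
  {"slide": [0, 0.54, 0], "turn": 0, "gripper": 0},
])

```text
time_s: 5.93
tcp_pos: [0.565, 0.2107, 0.1203]
eef_rot: [-180.0, -0.0, 174.9]
contact_force: [-0.9, -0.0, -2.2]
gripper_width: 0.0297
gripper_force: 19.9
```

```bash
python3 go.py .5639 .2267 .0275 174.9;python3 - <<'E'
from h import *
c=cap('scene'); i=c['img'][110:250,320:480,::-1]; cv2.imwrite('pics/h.png',cv2.resize(i,None,fx=4,fy=4,interpolation=cv2.INTER_CUBIC))
E
```

```text
t 5.93 [0.565  0.2107 0.1203] [-1.7997e+02 -4.0000e-02  1.7493e+02] F [-0.95 -0.04 -2.21] w 0.0297 slide [0.017 0.106 0.619] turn 0.0 j6 [  39.   19.  -17.   -0.  -55. -134.]
```

View pics/h.png

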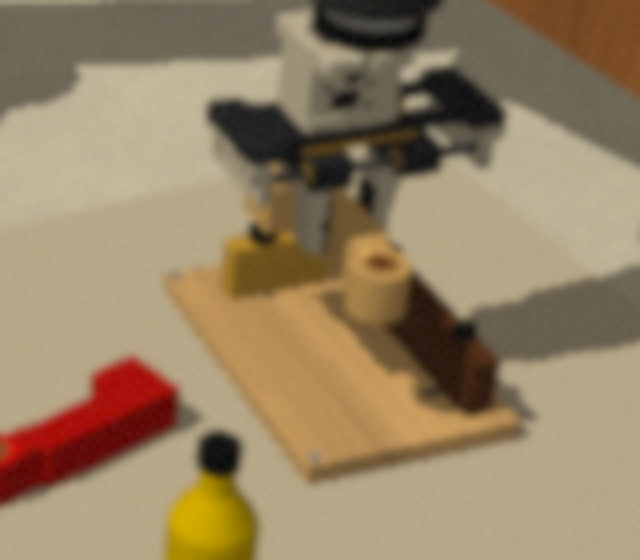

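The blank is hanging over the board, clear of fence and stop. I'll lower it a little away from the fence.

Call:
send_rows([
  {"slide": [0, 0.067, 0.1], "turn": 0, "gripper": 0},
  {"slide": [0, 0.067, 0.25], "turn": 0, "gripper": 0},
  {"slide": [0, 0.067, 0.4], "turn": 0, "gripper": 0},
  {"slide": [0, 0.067, 0.52], "turn": 0, "gripper": 0},
  {"slide": [0, 0.067, 0.59], "turn": 0, "gripper": 0},
])

```text
time_s: 6.4
tcp_pos: [0.5648, 0.2171, 0.0304]
eef_rot: [-179.9, -0.2, 174.7]
contact_force: [-1.0, -0.8, -2.5]
gripper_width: 0.0296
gripper_force: 19.9
```

Call:
send_rows([
  {"slide": [0, 0, 0.01], "turn": 0, "gripper": 0},
  {"slide": [0, 0, 0.02], "turn": 0, "gripper": 0},
  {"slide": [0, 0, 0.025], "turn": 0, "gripper": 0},
  {"slide": [0, 0, 0.03], "turn": 0, "gripper": 0},
  {"slide": [0, 0, 0.03], "turn": 0, "gripper": 0},
])

```text
time_s: 6.82
tcp_pos: [0.5666, 0.2194, 0.0292]
eef_rot: [179.9, 0.1, 174.8]
contact_force: [0.0, 0.2, -1.6]
gripper_width: 0.0299
gripper_force: 19.9
```

```bash
python3 go.py .5639 .2207 .0275 174.9
```

```text
t 6.82 [0.5666 0.2194 0.0292] [1.7994e+02 7.0000e-02 1.7483e+02] F [ 0.05  0.19 -1.61] w 0.0299 slide [0.019 0.007 0.011] turn -0.001 j6 [  40.   25.  -21.    0.  -43. -135.]
```

Call:
send_rows([
  {"slide": [0, 0, 0.005], "turn": 0, "gripper": 0},
  {"slide": [0, 0, 0.01], "turn": 0, "gripper": 0},
  {"slide": [0, 0, 0.01], "turn": 0, "gripper": 0},
  {"slide": [0, 0, 0.01], "turn": 0, "gripper": 0},
  {"slide": [0, 0, 0.01], "turn": 0, "gripper": 0},
])

```text
time_s: 7.23
tcp_pos: [0.5662, 0.2191, 0.0269]
eef_rot: [180.0, 0.0, 174.8]
contact_force: [-0.2, -0.3, -0.4]
gripper_width: 0.0297
gripper_force: 19.9
```

```bash
cat > avg.py <<'E'
from h import *
import sys
P=[];F=[]
for i in range(int(sys.argv[1]) if len(sys.argv)>1 else 6):
    optics.capture('scene'); s=get_state(); P.append(s['tcp_pos']);F.append(s['contact_force'])
print('t',round(s['time_s'],2),'P',np.mean(P,0).round(4),np.std(P,0).round(4),'F',np.mean(F,0).round(2),np.std(F,0).round(2),'w',round(s['gripper_width'],4),s['eef_rot'].round(2))
a=np.radians(-5.1); print('F jig x,y', (np.mean(F,0)[:2]@np.array([[np.cos(a),-np.sin(a)],[np.sin(a),np.cos(a)]])).round(2))
E
python3 avg.py
```

```text
t 7.53 P [0.5662 0.2191 0.0269] [0. 0. 0.] F [-0.69  0.06  0.43] [0.4  0.5  0.61] w 0.0298 [1.7999e+02 1.0000e-02 1.7483e+02]
F jig x,y [-0.7 -0. ]
```

The blank is on the board. I'll loosen the grip to 3 N and slide it gently toward the stop (tool +x).

Call:
send_rows([
  {"slide": [0, 0, 0], "turn": 0, "gripper": 0},
  {"slide": [0.02, 0, 0], "turn": 0, "gripper": 0},
  {"slide": [0.04, 0, 0], "turn": 0, "gripper": 0},
  {"slide": [0.06, 0, 0], "turn": 0, "gripper": 0},
  {"slide": [0.07, 0, 0], "turn": 0, "gripper": 0},
], newtons=3)

```text
time_s: 7.95
tcp_pos: [0.5553, 0.2201, 0.0269]
eef_rot: [180.0, 0.0, 174.8]
contact_force: [0.3, 0.3, 0.2]
gripper_width: 0.0298
gripper_force: 3.0
```

```bash
python3 avg.py
```

```text
t 8.25 P [0.5554 0.2201 0.0269] [0.0002 0.     0.    ] F [-0.78  0.2   2.02] [0.37 0.54 0.76] w 0.0298 [-1.8000e+02 -1.0000e-02  1.7483e+02]
F jig x,y [-0.8   0.13]
```

Call:
send_rows([
  {"slide": [0.003, 0, 0], "turn": 0, "gripper": 0},
  {"slide": [0.006, 0, 0], "turn": 0, "gripper": 0},
  {"slide": [0.009, 0, 0], "turn": 0, "gripper": 0},
  {"slide": [0.012, 0, 0], "turn": 0, "gripper": 0},
  {"slide": [0.013, 0, 0], "turn": 0, "gripper": 0},
])

```text
time_s: 8.67
tcp_pos: [0.5539, 0.2203, 0.0269]
eef_rot: [180.0, 0.0, 174.8]
contact_force: [1.6, 0.5, 1.9]
gripper_width: 0.0297
gripper_force: 3.0
```

```bash
python3 avg.py
```

```text
t 8.97 P [0.5539 0.2203 0.0268] [0. 0. 0.] F [0.63 0.06 1.92] [0.5  0.51 0.61] w 0.03 [1.7999e+02 1.0000e-02 1.7483e+02]
F jig x,y [0.62 0.12]
```

Call:
send_rows([
  {"slide": [0.002, 0, 0], "turn": 0, "gripper": 0},
  {"slide": [0.004, 0, 0], "turn": 0, "gripper": 0},
  {"slide": [0.006, 0, 0], "turn": 0, "gripper": 0},
  {"slide": [0.008, 0, 0], "turn": 0, "gripper": 0},
  {"slide": [0.01, 0, 0], "turn": 0, "gripper": 0},
])

```text
time_s: 9.38
tcp_pos: [0.5523, 0.2204, 0.0268]
eef_rot: [180.0, 0.0, 174.8]
contact_force: [0.5, 0.1, 2.8]
gripper_width: 0.03
gripper_force: 3.0
```

```bash
python3 avg.py
```

```text
t 9.68 P [0.5522 0.2204 0.0268] [0. 0. 0.] F [0.96 0.15 3.73] [0.37 0.54 0.38] w 0.03 [180.     0.   174.83]
F jig x,y [0.94 0.24]
```

Call:
send_rows([
  {"slide": [0, 0, -0.002], "turn": 0, "gripper": 0},
  {"slide": [0.003, 0, -0.002], "turn": 0, "gripper": 0},
  {"slide": [0.006, 0, -0.002], "turn": 0, "gripper": 0},
  {"slide": [0.01, 0, -0.002], "turn": 0, "gripper": 0},
  {"slide": [0.014, 0, -0.002], "turn": 0, "gripper": 0},
])

```text
time_s: 10.1
tcp_pos: [0.5503, 0.2204, 0.0269]
eef_rot: [-180.0, 0.0, 174.8]
contact_force: [4.0, -1.1, -0.5]
gripper_width: 0.03
gripper_force: 3.0
```

```bash
python3 avg.py
python3 - <<'E'
from h import *
c=cap('top'); i=c['img'][110:250,180:300,::-1]; cv2.imwrite('pics/t2.png',cv2.resize(i,None,fx=4,fy=4,interpolation=cv2.INTER_CUBIC))
E
```

```text
t 10.4 P [0.5501 0.2204 0.027 ] [0. 0. 0.] F [ 3.22 -0.61 -1.17] [0.52 0.4  0.39] w 0.03 [-1.7999e+02 -1.0000e-02  1.7482e+02]
F jig x,y [ 3.26 -0.33]
```

View pics/t2.png

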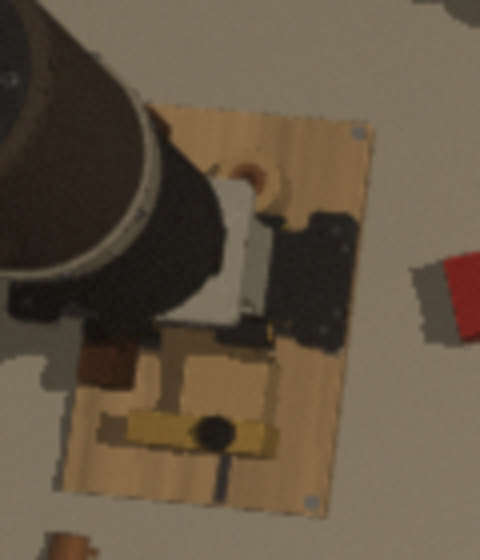

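The heel touches the brass stop with about 3 N, in keeping with the picture (heel end against the brass at about (225,410)). Now I'll release, lift, and move to the -y side with shut fingers.

Call:
send_rows([
  {"slide": [-0.002, 0, 0], "turn": 0, "gripper": 0.48},
  {"slide": [-0.002, 0, 0], "turn": 0, "gripper": 0.48},
  {"slide": [-0.002, 0, 0], "turn": 0, "gripper": 0.48},
  {"slide": [-0.002, 0, 0], "turn": 0, "gripper": 0.48},
  {"slide": [-0.002, 0, -0.02], "turn": 0, "gripper": 0.48},
])

```text
time_s: 10.87
tcp_pos: [0.5499, 0.2203, 0.0296]
eef_rot: [-180.0, -0.1, 174.8]
contact_force: [0.1, 0.3, -0.1]
gripper_width: 0.0418
gripper_force: 0.0
```

Call:
send_rows([
  {"slide": [0, 0, -0.1], "turn": 0, "gripper": 0.48},
  {"slide": [0, 0, -0.25], "turn": 0, "gripper": 0.48},
  {"slide": [0, 0, -0.4], "turn": 0, "gripper": 0.48},
  {"slide": [0, 0, -0.5], "turn": 0, "gripper": 0},
  {"slide": [0, 0, -0.5], "turn": 0, "gripper": 0},
])

```text
time_s: 11.28
tcp_pos: [0.5522, 0.2217, 0.109]
eef_rot: [179.8, 0.3, 174.9]
contact_force: [0.9, 0.9, -0.3]
gripper_width: 0.0338
gripper_force: 0.0
```

Call:
send_rows([
  {"slide": [0, -0.1, 0], "turn": 0, "gripper": 0},
  {"slide": [0, -0.2, 0], "turn": 0, "gripper": 0},
  {"slide": [0, -0.3, 0], "turn": 0, "gripper": 0},
  {"slide": [0, -0.32, 0], "turn": 0, "gripper": 0},
  {"slide": [0, -0.32, 0], "turn": 0, "gripper": 0},
])

```text
time_s: 11.7
tcp_pos: [0.5455, 0.1706, 0.1046]
eef_rot: [-180.0, -0.1, 174.7]
contact_force: [0.5, 1.0, -0.4]
gripper_width: 0.0024
gripper_force: 0.0
```

```bash
python3 avg.py 10
python3 - <<'E'
from h import *
c=cap('top'); i=c['img'][110:250,180:300,::-1]; a=cv2.resize(i,None,fx=3,fy=3,interpolation=cv2.INTER_CUBIC)
c=cap('scene'); i=c['img'][110:250,345:465,::-1]; b=cv2.resize(i,None,fx=3,fy=3,interpolation=cv2.INTER_CUBIC)
cv2.imwrite('pics/t3.png',np.hstack([a,b]))
E
```

```text
t 12.2 P [0.5462 0.1727 0.1049] [0.0001 0.0005 0.0001] F [ 0.13  0.02 -0.08] [0.48 0.34 0.51] w 0.0004 [-180.     -0.    174.85]
F jig x,y [0.13 0.03]
```

View pics/t3.png

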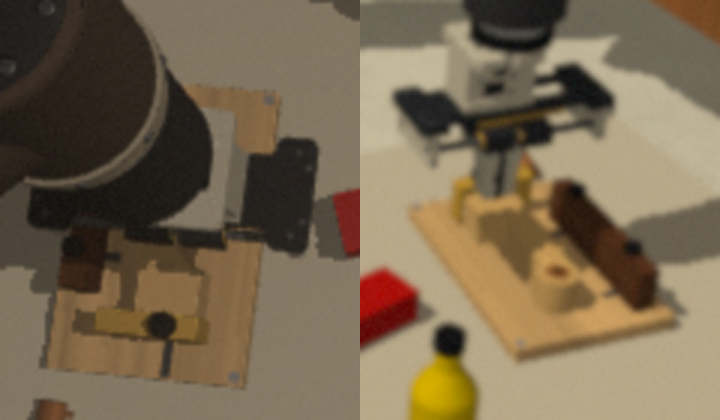

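The blank lies flat with its heel at the stop. The fingers are on its -y side with room to descend.

Call:
send_rows([
  {"slide": [0, 0, 0.13], "turn": 0, "gripper": 0},
  {"slide": [0, 0, 0.26], "turn": 0, "gripper": 0},
  {"slide": [0, 0, 0.39], "turn": 0, "gripper": 0},
  {"slide": [0, 0, 0.49], "turn": 0, "gripper": 0},
  {"slide": [0, 0, 0.53], "turn": 0, "gripper": 0},
])

```text
time_s: 12.72
tcp_pos: [0.545, 0.172, 0.0234]
eef_rot: [-179.9, -0.1, 174.8]
contact_force: [0.3, -0.1, -0.7]
gripper_width: 0.0001
gripper_force: 0.0
```

Call:
send_rows([
  {"slide": [0, 0.02, 0], "turn": 0, "gripper": 0},
  {"slide": [0, 0.04, 0], "turn": 0, "gripper": 0},
  {"slide": [0, 0.06, 0], "turn": 0, "gripper": 0},
  {"slide": [0, 0.07, 0], "turn": 0, "gripper": 0},
  {"slide": [0, 0.07, 0], "turn": 0, "gripper": 0},
])

```text
time_s: 13.13
tcp_pos: [0.5477, 0.184, 0.0265]
eef_rot: [179.9, 0.1, 174.9]
contact_force: [-0.9, 0.8, 0.2]
gripper_width: 0.0002
gripper_force: 0.0
```

```bash
python3 avg.py
```

```text
t 13.43 P [0.5472 0.1833 0.026 ] [0.0001 0.0002 0.0002] F [0.14 0.28 0.13] [0.32 0.25 0.28] w 0.0002 [1.7999e+02 1.0000e-02 1.7482e+02]
F jig x,y [0.12 0.3 ]
```

Call:
send_rows([
  {"slide": [0, 0.02, 0], "turn": 0, "gripper": 0},
  {"slide": [0, 0.04, 0], "turn": 0, "gripper": 0},
  {"slide": [0, 0.06, 0], "turn": 0, "gripper": 0},
  {"slide": [0, 0.08, 0], "turn": 0, "gripper": 0},
  {"slide": [0, 0.1, 0], "turn": 0, "gripper": 0},
])

```text
time_s: 13.85
tcp_pos: [0.5485, 0.1984, 0.0255]
eef_rot: [-180.0, -0.0, 174.8]
contact_force: [0.7, -1.2, 0.3]
gripper_width: 0.0004
gripper_force: 0.3
```

```bash
python3 avg.py
```

```text
t 14.15 P [0.5485 0.1984 0.0255] [0.0001 0.0003 0.    ] F [0.17 0.69 0.14] [0.63 0.45 0.2 ] w 0.0002 [-1.8000e+02 -1.0000e-02  1.7483e+02]
F jig x,y [0.11 0.7 ]
```

Call:
send_rows([
  {"slide": [0, 0.02, 0], "turn": 0, "gripper": 0},
  {"slide": [0, 0.04, 0], "turn": 0, "gripper": 0},
  {"slide": [0, 0.06, 0], "turn": 0, "gripper": 0},
  {"slide": [0, 0.08, 0], "turn": 0, "gripper": 0},
  {"slide": [0, 0.09, 0], "turn": 0, "gripper": 0},
])

```text
time_s: 14.57
tcp_pos: [0.5498, 0.212, 0.0256]
eef_rot: [180.0, 0.0, 174.8]
contact_force: [-0.0, 0.0, 0.2]
gripper_width: 0.0004
gripper_force: 0.2
```

```bash
python3 avg.py
python3 - <<'E'
from h import *
c=cap('top'); i=c['img'][110:250,180:300,::-1]; a=cv2.resize(i,None,fx=3,fy=3,interpolation=cv2.INTER_CUBIC)
c=cap('scene'); i=c['img'][110:250,345:465,::-1]; b=cv2.resize(i,None,fx=3,fy=3,interpolation=cv2.INTER_CUBIC)
cv2.imwrite('pics/t4.png',np.hstack([a,b]))
E
```

```text
t 14.87 P [0.5497 0.2118 0.0255] [0.0001 0.0002 0.    ] F [ 0.01 -0.5   0.3 ] [0.3  0.35 0.52] w 0.0005 [180.     0.   174.82]
F jig x,y [ 0.06 -0.5 ]
```

View pics/t4.png

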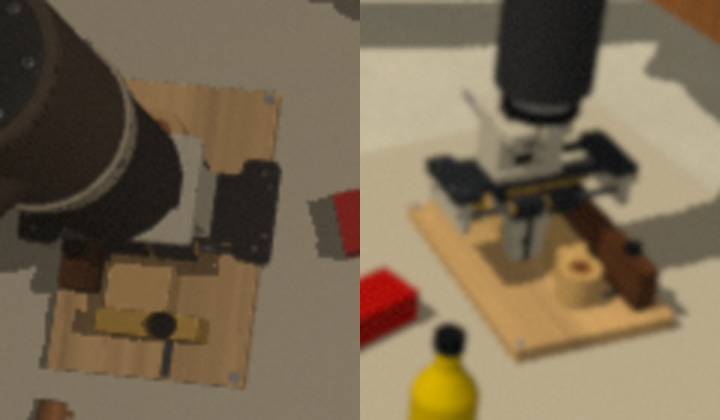

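The blank has moved with the fingers and a gap of roughly 5–10 mm to the fence remains. I'll go on in smaller steps.

Call:
send_rows([
  {"slide": [0, 0.006, 0], "turn": 0, "gripper": 0},
  {"slide": [0, 0.012, 0], "turn": 0, "gripper": 0},
  {"slide": [0, 0.018, 0], "turn": 0, "gripper": 0},
  {"slide": [0, 0.02, 0], "turn": 0, "gripper": 0},
  {"slide": [0, 0.02, 0], "turn": 0, "gripper": 0},
])

```text
time_s: 15.38
tcp_pos: [0.5499, 0.2146, 0.0256]
eef_rot: [180.0, 0.0, 174.8]
contact_force: [0.2, 1.1, -1.1]
gripper_width: 0.0005
gripper_force: 0.1
```

```bash
python3 avg.py
```

```text
t 15.68 P [0.5499 0.2146 0.0256] [0. 0. 0.] F [0.28 0.36 0.05] [0.35 0.68 0.49] w 0.0005 [180.     0.   174.83]
F jig x,y [0.24 0.39]
```

Call:
send_rows([
  {"slide": [0, 0.003, 0], "turn": 0, "gripper": 0},
  {"slide": [0, 0.006, 0], "turn": 0, "gripper": 0},
  {"slide": [0, 0.009, 0], "turn": 0, "gripper": 0},
  {"slide": [0, 0.012, 0], "turn": 0, "gripper": 0},
  {"slide": [0, 0.014, 0], "turn": 0, "gripper": 0},
])

```text
time_s: 16.1
tcp_pos: [0.5501, 0.2167, 0.0255]
eef_rot: [-180.0, -0.0, 174.8]
contact_force: [0.0, -0.2, 0.8]
gripper_width: 0.0002
gripper_force: 0.2
```

```bash
python3 avg.py
```

```text
t 16.4 P [0.5501 0.2167 0.0256] [0. 0. 0.] F [ 0.02 -0.38  0.29] [0.25 0.39 0.45] w 0.0007 [180.     0.   174.83]
F jig x,y [ 0.05 -0.37]
```

Call:
send_rows([
  {"slide": [0, 0.003, 0], "turn": 0, "gripper": 0},
  {"slide": [0, 0.006, 0], "turn": 0, "gripper": 0},
  {"slide": [0, 0.008, 0], "turn": 0, "gripper": 0},
  {"slide": [0, 0.01, 0], "turn": 0, "gripper": 0},
  {"slide": [0, 0.01, 0], "turn": 0, "gripper": 0},
])

```text
time_s: 16.82
tcp_pos: [0.5502, 0.2181, 0.0255]
eef_rot: [-180.0, -0.0, 174.8]
contact_force: [-0.5, 0.1, 0.8]
gripper_width: 0.0003
gripper_force: 0.1
```

```bash
python3 avg.py
```

```text
t 17.12 P [0.5503 0.2181 0.0256] [0. 0. 0.] F [ 0.11 -0.17 -0.26] [0.16 0.13 0.44] w 0.0008 [180.     0.   174.82]
F jig x,y [ 0.12 -0.16]
```

Call:
send_rows([
  {"slide": [0, 0.003, 0], "turn": 0, "gripper": 0},
  {"slide": [0, 0.006, 0], "turn": 0, "gripper": 0},
  {"slide": [0, 0.008, 0], "turn": 0, "gripper": 0},
  {"slide": [0, 0.01, 0], "turn": 0, "gripper": 0},
  {"slide": [0, 0.01, 0], "turn": 0, "gripper": 0},
])

```text
time_s: 17.53
tcp_pos: [0.5504, 0.2197, 0.0256]
eef_rot: [180.0, 0.0, 174.8]
contact_force: [0.7, -0.1, -0.3]
gripper_width: 0.0004
gripper_force: 0.1
```

```bash
python3 avg.py
```

```text
t 17.83 P [0.5504 0.2196 0.0256] [0. 0. 0.] F [-0.36 -0.17  0.1 ] [0.65 0.44 0.34] w 0.0007 [180.     0.   174.83]
F jig x,y [-0.34 -0.2 ]
```

Call:
send_rows([
  {"slide": [0, 0.002, 0], "turn": 0, "gripper": 0},
  {"slide": [0, 0.004, 0], "turn": 0, "gripper": 0},
  {"slide": [0, 0.006, 0], "turn": 0, "gripper": 0},
  {"slide": [0, 0.007, 0], "turn": 0, "gripper": 0},
  {"slide": [0, 0.007, 0], "turn": 0, "gripper": 0},
])

```text
time_s: 18.25
tcp_pos: [0.5505, 0.2207, 0.0256]
eef_rot: [180.0, 0.0, 174.8]
contact_force: [0.3, 0.8, -0.4]
gripper_width: 0.0003
gripper_force: 0.2
```

```bash
python3 avg.py
```

```text
t 18.55 P [0.5505 0.2207 0.0256] [0. 0. 0.] F [ 0.16 -0.44  0.25] [0.52 0.61 0.36] w -0.0001 [180.     0.   174.83]
F jig x,y [ 0.19 -0.43]
```

Call:
send_rows([
  {"slide": [0, 0.002, 0], "turn": 0, "gripper": 0},
  {"slide": [0, 0.004, 0], "turn": 0, "gripper": 0},
  {"slide": [0, 0.006, 0], "turn": 0, "gripper": 0},
  {"slide": [0, 0.007, 0], "turn": 0, "gripper": 0},
  {"slide": [0, 0.007, 0], "turn": 0, "gripper": 0},
])

```text
time_s: 18.97
tcp_pos: [0.5506, 0.2217, 0.0255]
eef_rot: [-180.0, -0.0, 174.8]
contact_force: [0.5, 0.2, -0.5]
gripper_width: 0.0005
gripper_force: 0.1
```

```bash
python3 avg.py
```

```text
t 19.27 P [0.5506 0.2217 0.0256] [0. 0. 0.] F [ 0.22 -0.38  0.14] [0.55 0.32 0.5 ] w 0.0007 [180.     0.   174.82]
F jig x,y [ 0.25 -0.36]
```

Call:
send_rows([
  {"slide": [0, 0.002, 0], "turn": 0, "gripper": 0},
  {"slide": [0, 0.004, 0], "turn": 0, "gripper": 0},
  {"slide": [0, 0.006, 0], "turn": 0, "gripper": 0},
  {"slide": [0, 0.007, 0], "turn": 0, "gripper": 0},
  {"slide": [0, 0.007, 0], "turn": 0, "gripper": 0},
])

```text
time_s: 19.68
tcp_pos: [0.5507, 0.2228, 0.0255]
eef_rot: [-180.0, -0.0, 174.8]
contact_force: [0.0, -0.3, 0.1]
gripper_width: 0.0004
gripper_force: 0.1
```

```bash
python3 avg.py
```

```text
t 19.98 P [0.5507 0.2228 0.0256] [0. 0. 0.] F [-0.05 -0.03 -0.23] [0.25 0.76 0.53] w 0.0004 [180.     0.   174.83]
F jig x,y [-0.04 -0.03]
```

Call:
send_rows([
  {"slide": [0, 0.002, 0], "turn": 0, "gripper": 0},
  {"slide": [0, 0.004, 0], "turn": 0, "gripper": 0},
  {"slide": [0, 0.006, 0], "turn": 0, "gripper": 0},
  {"slide": [0, 0.007, 0], "turn": 0, "gripper": 0},
  {"slide": [0, 0.007, 0], "turn": 0, "gripper": 0},
])

```text
time_s: 20.4
tcp_pos: [0.5508, 0.2239, 0.0256]
eef_rot: [180.0, 0.0, 174.8]
contact_force: [-0.5, -0.3, -0.0]
gripper_width: 0.0006
gripper_force: 0.1
```

```bash
python3 avg.py;  python3 - <<'E'
from h import *
c=cap('top'); i=c['img'][130:240,190:280,::-1]; a=cv2.resize(i,None,fx=4,fy=4,interpolation=cv2.INTER_CUBIC)
c=cap('scene'); i=c['img'][130:240,365:455,::-1]; b=cv2.resize(i,None,fx=4,fy=4,interpolation=cv2.INTER_CUBIC)
cv2.imwrite('pics/t5.png',np.hstack([a,b]))
E
```

```text
t 20.7 P [0.5508 0.2238 0.0256] [0. 0. 0.] F [-0.24 -0.09  0.24] [0.46 0.45 0.33] w 0.0002 [180.     0.   174.83]
F jig x,y [-0.23 -0.11]
```

View pics/t5.png

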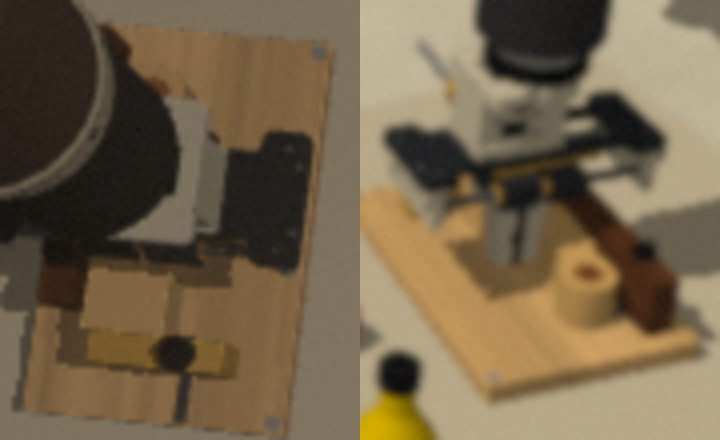

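Heel edge top px about (211,205) against fence foot (213,207) corrected for height leaves roughly 3–4 mm. I'll keep creeping.

Call:
send_rows([
  {"slide": [0, 0.002, 0], "turn": 0, "gripper": 0},
  {"slide": [0, 0.004, 0], "turn": 0, "gripper": 0},
  {"slide": [0, 0.006, 0], "turn": 0, "gripper": 0},
  {"slide": [0, 0.008, 0], "turn": 0, "gripper": 0},
  {"slide": [0, 0.008, 0], "turn": 0, "gripper": 0},
])

```text
time_s: 21.22
tcp_pos: [0.5509, 0.225, 0.0255]
eef_rot: [-180.0, -0.0, 174.8]
contact_force: [0.1, -0.7, -0.1]
gripper_width: 0.0004
gripper_force: 0.1
```

```bash
python3 avg.py
```

```text
t 21.52 P [0.5509 0.225  0.0256] [0. 0. 0.] F [ 0.03 -0.11  0.23] [0.47 0.15 0.66] w 0.0004 [180.     0.   174.83]
F jig x,y [ 0.04 -0.11]
```

Call:
send_rows([
  {"slide": [0, 0.002, 0], "turn": 0, "gripper": 0},
  {"slide": [0, 0.004, 0], "turn": 0, "gripper": 0},
  {"slide": [0, 0.006, 0], "turn": 0, "gripper": 0},
  {"slide": [0, 0.007, 0], "turn": 0, "gripper": 0},
  {"slide": [0, 0.007, 0], "turn": 0, "gripper": 0},
])

```text
time_s: 21.93
tcp_pos: [0.551, 0.2261, 0.0256]
eef_rot: [-180.0, 0.0, 174.8]
contact_force: [0.4, 0.4, -0.1]
gripper_width: 0.0009
gripper_force: 0.2
```

```bash
python3 avg.py
```

```text
t 22.23 P [0.551  0.2261 0.0256] [0. 0. 0.] F [0.11 0.24 0.18] [0.38 0.65 0.35] w 0.0004 [180.     0.   174.83]
F jig x,y [0.09 0.25]
```

Call:
send_rows([
  {"slide": [0, 0.002, 0], "turn": 0, "gripper": 0},
  {"slide": [0, 0.004, 0], "turn": 0, "gripper": 0},
  {"slide": [0, 0.006, 0], "turn": 0, "gripper": 0},
  {"slide": [0, 0.006, 0], "turn": 0, "gripper": 0},
  {"slide": [0, 0.006, 0], "turn": 0, "gripper": 0},
])

```text
time_s: 22.65
tcp_pos: [0.5511, 0.227, 0.0256]
eef_rot: [180.0, 0.0, 174.8]
contact_force: [0.1, -0.5, -1.5]
gripper_width: 0.0006
gripper_force: 0.1
```

```bash
python3 avg.py
```

```text
t 22.95 P [0.551  0.2269 0.0256] [0. 0. 0.] F [ 0.02 -0.02  0.24] [0.32 0.38 0.45] w 0.0003 [180.    -0.   174.82]
F jig x,y [ 0.02 -0.01]
```

Call:
send_rows([
  {"slide": [0, 0.002, 0], "turn": 0, "gripper": 0},
  {"slide": [0, 0.004, 0], "turn": 0, "gripper": 0},
  {"slide": [0, 0.006, 0], "turn": 0, "gripper": 0},
  {"slide": [0, 0.006, 0], "turn": 0, "gripper": 0},
  {"slide": [0, 0.006, 0], "turn": 0, "gripper": 0},
])

```text
time_s: 23.37
tcp_pos: [0.5512, 0.2279, 0.0256]
eef_rot: [180.0, 0.0, 174.8]
contact_force: [0.5, -0.9, 0.1]
gripper_width: 0.0005
gripper_force: 0.1
```

```bash
python3 avg.py
```

```text
t 23.67 P [0.5511 0.2278 0.0256] [0. 0. 0.] F [-0.26 -0.02 -0.02] [0.46 0.33 0.4 ] w 0.0005 [180.     0.   174.82]
F jig x,y [-0.26 -0.05]
```

Call:
send_rows([
  {"slide": [0, 0.002, 0], "turn": 0, "gripper": 0},
  {"slide": [0, 0.004, 0], "turn": 0, "gripper": 0},
  {"slide": [0, 0.006, 0], "turn": 0, "gripper": 0},
  {"slide": [0, 0.006, 0], "turn": 0, "gripper": 0},
  {"slide": [0, 0.006, 0], "turn": 0, "gripper": 0},
])

```text
time_s: 24.08
tcp_pos: [0.5511, 0.2282, 0.0255]
eef_rot: [-180.0, -0.0, 174.8]
contact_force: [-0.1, -4.7, 1.4]
gripper_width: 0.0004
gripper_force: 2.3
```

```bash
python3 avg.py
python3 - <<'E'
from h import *
c=cap('top')['img']; 
for y in (199,202,205): print(y,c[y,198:236].sum(1).tolist())
c5=cv2.imread('pics/t5.png'); 
print('t5',[int(c5[(y-130)*4+2,(x-190)*4+2].sum()) for y in(202,) for x in range(198,236)])
E
```

```text
t 24.38 P [0.5511 0.2282 0.0255] [0. 0. 0.] F [ 1.08 -4.74  1.02] [0.56 0.37 0.68] w 0.0007 [-1.7996e+02 -2.0000e-02  1.7482e+02]
F jig x,y [ 1.49 -4.62]
199 [193, 159, 130, 118, 116, 102, 114, 106, 113, 103, 105, 125, 240, 288, 293, 291, 292, 290, 290, 296, 294, 293, 294, 293, 295, 290, 287, 295, 294, 295, 295, 291, 302, 242, 191, 171, 185, 191]
202 [190, 133, 117, 118, 120, 114, 109, 112, 110, 106, 105, 150, 276, 296, 287, 298, 296, 297, 288, 294, 295, 292, 297, 293, 295, 298, 292, 296, 293, 294, 293, 291, 276, 243, 227, 240, 280, 298]
205 [201, 166, 126, 111, 104, 100, 99, 112, 101, 113, 131, 245, 290, 296, 293, 293, 291, 293, 292, 290, 288, 296, 298, 293, 295, 294, 300, 296, 293, 295, 297, 293, 231, 226, 235, 240, 297, 300]
t5 [182, 132, 125, 110, 120, 109, 107, 104, 119, 109, 96, 91, 112, 241, 293, 294, 291, 294, 296, 290, 295, 295, 297, 295, 295, 294, 298, 297, 298, 296, 292, 298, 297, 287, 228, 234, 235, 251]
```

Fence contact is made at about 4.6 N, under the 8 N slip limit, with the straight face pressed home. I'll back off, lift, and go round to the scroll tip to confirm the heel is against the stop.

Call:
send_rows([
  {"slide": [0, -0.01, 0], "turn": 0, "gripper": 0},
  {"slide": [0, -0.02, 0], "turn": 0, "gripper": 0},
  {"slide": [0, -0.04, -0.1], "turn": 0, "gripper": 0},
  {"slide": [0, -0.04, -0.3], "turn": 0, "gripper": 0},
  {"slide": [0, -0.04, -0.47], "turn": 0, "gripper": 0},
])

```text
time_s: 24.85
tcp_pos: [0.5504, 0.2228, 0.0966]
eef_rot: [-180.0, -0.0, 174.8]
contact_force: [-0.2, 0.1, 0.2]
gripper_width: 0.0005
gripper_force: 0.0
```

Call:
send_rows([
  {"slide": [-0.2, 0, 0], "turn": 0, "gripper": 0},
  {"slide": [-0.4, 0.05, 0], "turn": 0, "gripper": 0},
  {"slide": [-0.6, 0.1, 0], "turn": 0, "gripper": 0},
  {"slide": [-0.75, 0.16, 0], "turn": 0, "gripper": 0},
  {"slide": [-0.787, 0.167, 0], "turn": 0, "gripper": 0},
])

```text
time_s: 25.27
tcp_pos: [0.6738, 0.2382, 0.0955]
eef_rot: [179.9, 0.1, 174.8]
contact_force: [0.6, -0.1, 0.3]
gripper_width: 0.0007
gripper_force: 0.0
```

```bash
python3 avg.py
python3 - <<'E'
from h import *
for n in('top','scene'):
    cap(n,n+'_e.png')
    for k in('neck','fence_face','stop_face'): print(n,k,[(np.round(d['location'],3).tolist(),round(d['p'],2)) for d in optics.look_for(n,k)])
s=optics.capture('scene')['img'].astype(int); t=optics.capture('top')['img'].astype(int)
for y in (146,160,170,185,195,203): print('top',y,t[y,195:240].sum(1).tolist())
E
```

```text
t 25.57 P [0.6705 0.2372 0.0955] [0.0012 0.0003 0.0004] F [ 0.2  -0.11 -0.13] [0.74 0.8  0.5 ] w 0.0006 [ 1.7999e+02 -2.0000e-02  1.7485e+02]
F jig x,y [ 0.21 -0.09]
top neck [([0.574, 0.007, 0.033], 0.93), ([0.568, -0.381, 0.035], 0.83), ([0.544, 0.253, 0.056], 0.82), ([0.749, -0.183, 0.03], 0.73)]
top fence_face [([0.587, 0.28, 0.066], 0.74)]
top stop_face [([0.752, -0.001, 0.098], 0.71), ([0.464, 0.224, 0.065], 0.6)]
scene neck [([0.761, -0.191, 0.041], 0.9), ([0.587, -0.009, 0.035], 0.87), ([0.577, 0.242, 0.05], 0.79), ([0.606, -0.387, 0.031], 0.62)]
scene fence_face []
scene stop_face [([0.469, 0.21, 0.058], 0.57)]
top 146 [193, 191, 189, 188, 185, 192, 191, 189, 189, 185, 188, 183, 154, 76, 55, 59, 60, 57, 62, 68, 75, 59, 67, 75, 80, 64, 89, 147, 166, 168, 172, 174, 193, 210, 249, 266, 288, 311, 311, 306, 299, 293, 299, 305, 307]
top 160 [323, 322, 310, 208, 193, 193, 187, 190, 193, 189, 163, 132, 122, 110, 101, 106, 99, 108, 108, 95, 101, 93, 125, 265, 279, 291, 300, 328, 345, 341, 320, 335, 336, 304, 268, 247, 211, 207, 211, 212, 219, 239, 287, 299, 304]
top 170 [310, 212, 19
[... 209 characters left out ...]
94]
top 185 [193, 193, 194, 188, 194, 191, 185, 136, 125, 118, 102, 112, 108, 112, 108, 108, 122, 235, 284, 291, 290, 286, 293, 290, 293, 287, 288, 290, 289, 225, 224, 234, 231, 289, 300, 297, 288, 286, 292, 292, 299, 303, 307, 301, 294]
top 195 [197, 198, 196, 202, 196, 152, 124, 93, 82, 90, 81, 84, 108, 107, 106, 147, 280, 287, 274, 278, 277, 281, 285, 295, 294, 292, 294, 301, 291, 285, 281, 254, 217, 253, 280, 283, 284, 288, 299, 297, 295, 299, 297, 297, 279]
top 203 [195, 196, 195, 191, 137, 120, 118, 122, 118, 116, 114, 121, 115, 109, 170, 274, 289, 285, 287, 287, 285, 295, 289, 289, 288, 289, 291, 290, 298, 294, 292, 292, 297, 289, 283, 262, 236, 231, 242, 278, 300, 299, 290, 276, 275]
```

Call:
send_rows([
  {"slide": [0, 0, 0.1], "turn": 0, "gripper": 0},
  {"slide": [0, 0, 0.2], "turn": 0, "gripper": 0},
  {"slide": [0, 0, 0.32], "turn": 0, "gripper": 0},
  {"slide": [0, 0, 0.42], "turn": 0, "gripper": 0},
  {"slide": [0, 0, 0.44], "turn": 0, "gripper": 0},
])

```text
time_s: 26.48
tcp_pos: [0.6689, 0.2361, 0.027]
eef_rot: [-179.9, -0.2, 174.8]
contact_force: [-0.7, 0.1, 0.2]
gripper_width: 0.0002
gripper_force: 0.0
```

Call:
send_rows([
  {"slide": [0.015, 0, 0], "turn": 0, "gripper": 0},
  {"slide": [0.03, 0, 0], "turn": 0, "gripper": 0},
  {"slide": [0.045, 0, 0], "turn": 0, "gripper": 0},
  {"slide": [0.06, 0, 0], "turn": 0, "gripper": 0},
  {"slide": [0.067, 0, 0], "turn": 0, "gripper": 0},
])

```text
time_s: 26.9
tcp_pos: [0.6605, 0.2383, 0.0312]
eef_rot: [179.9, 0.1, 174.8]
contact_force: [-0.9, -0.2, -0.5]
gripper_width: 0.0004
gripper_force: 0.0
```

```bash
python3 avg.py
```

```text
t 27.2 P [0.6605 0.2382 0.0306] [0.0001 0.0001 0.0003] F [ 0.01 -0.03  0.14] [0.49 0.77 0.26] w 0.0005 [1.7999e+02 1.0000e-02 1.7483e+02]
F jig x,y [ 0.01 -0.03]
```

Call:
send_rows([
  {"slide": [0.004, 0, 0], "turn": 0, "gripper": 0},
  {"slide": [0.008, 0, 0], "turn": 0, "gripper": 0},
  {"slide": [0.012, 0, 0], "turn": 0, "gripper": 0},
  {"slide": [0.016, 0, 0], "turn": 0, "gripper": 0},
  {"slide": [0.018, 0, 0], "turn": 0, "gripper": 0},
])

```text
time_s: 27.62
tcp_pos: [0.6577, 0.2382, 0.03]
eef_rot: [-180.0, -0.0, 174.8]
contact_force: [0.2, -1.0, 0.2]
gripper_width: 0.0004
gripper_force: 0.0
```

```bash
python3 avg.py
```

```text
t 27.92 P [0.6578 0.2382 0.0301] [0.0001 0.     0.    ] F [-0.12 -0.11  0.13] [0.11 0.64 0.56] w 0.0007 [-180.      0.    174.83]
F jig x,y [-0.11 -0.12]
```

Call:
send_rows([
  {"slide": [0.002, 0, 0], "turn": 0, "gripper": 0},
  {"slide": [0.004, 0, 0], "turn": 0, "gripper": 0},
  {"slide": [0.006, 0, 0], "turn": 0, "gripper": 0},
  {"slide": [0.007, 0, 0], "turn": 0, "gripper": 0},
  {"slide": [0.007, 0, 0], "turn": 0, "gripper": 0},
])

```text
time_s: 28.33
tcp_pos: [0.6567, 0.2383, 0.0301]
eef_rot: [180.0, 0.0, 174.8]
contact_force: [-0.4, 0.1, 0.1]
gripper_width: 0.0002
gripper_force: 0.0
```

```bash
python3 avg.py
```

```text
t 28.63 P [0.6568 0.2383 0.0301] [0. 0. 0.] F [ 0.19 -0.08 -0.09] [0.42 0.49 0.66] w 0.0004 [-180.     -0.    174.83]
F jig x,y [ 0.2  -0.07]
```

Call:
send_rows([
  {"slide": [0.002, 0, 0], "turn": 0, "gripper": 0},
  {"slide": [0.004, 0, 0], "turn": 0, "gripper": 0},
  {"slide": [0.006, 0, 0], "turn": 0, "gripper": 0},
  {"slide": [0.007, 0, 0], "turn": 0, "gripper": 0},
  {"slide": [0.007, 0, 0], "turn": 0, "gripper": 0},
])

```text
time_s: 29.05
tcp_pos: [0.6563, 0.2384, 0.0303]
eef_rot: [180.0, 0.1, 174.8]
contact_force: [3.6, -1.3, -0.8]
gripper_width: 0.0004
gripper_force: 2.0
```

```bash
python3 avg.py
```

```text
t 29.35 P [0.6563 0.2384 0.0303] [0. 0. 0.] F [ 4.89 -1.48 -1.45] [0.58 0.62 0.36] w 0.0006 [1.7998e+02 5.0000e-02 1.7483e+02]
F jig x,y [ 5.   -1.04]
```

The heel is firm on the stop at 5 N. I'll retreat and compare against the earlier picture numerically.

Call:
send_rows([
  {"slide": [-0.01, 0, 0], "turn": 0, "gripper": 0},
  {"slide": [-0.05, 0, 0], "turn": 0, "gripper": 0},
  {"slide": [-0.12, 0, 0], "turn": 0, "gripper": 0},
  {"slide": [-0.2, 0, -0.1], "turn": 0, "gripper": 0},
  {"slide": [-0.2, 0, -0.3], "turn": 0, "gripper": 0},
])

```text
time_s: 29.77
tcp_pos: [0.6851, 0.2342, 0.0709]
eef_rot: [-179.8, -0.4, 174.8]
contact_force: [0.6, 1.2, 0.0]
gripper_width: 0.0006
gripper_force: 0.0
```

Call:
send_rows([
  {"slide": [0, -0.2, -0.2], "turn": 0, "gripper": 0},
  {"slide": [0, -0.4, -0.4], "turn": 0, "gripper": 0},
  {"slide": [0, -0.6, -0.5], "turn": 0, "gripper": 0},
  {"slide": [0, -0.8, -0.5], "turn": 0, "gripper": 0},
  {"slide": [0, -0.9, -0.5], "turn": 0, "gripper": 0},
])

```text
time_s: 30.18
tcp_pos: [0.6739, 0.0985, 0.1519]
eef_rot: [179.9, 0.1, 174.7]
contact_force: [0.0, -0.3, -0.7]
gripper_width: 0.0007
gripper_force: 0.0
```

```bash
python3 avg.py
python3 - <<'E'
from h import *
t=cap('top')['img'].astype(int); old=cv2.imread('pics/top1.png')[:,:,::-1].astype(int)
# sub-pixel face/fence edge (level 200) per row -> straightness and old fence outer edge, old stop edges
def cross(r,x0,lv,up):
    for i in range(len(r)-1):
        if (r[i]<lv<=r[i+1]) if up else (r[i]>=lv>r[i+1]): return round(x0+i+(lv-r[i])/(r[i+1]-r[i]),2)
e=[(y,cross(t[y,205:230].sum(1),205,200,True)) for y in range(164,206,5)]; print('face',e)
Y=np.array([a for a,b in e if b]);X=np.array([b for a,b in e if b]); print(np.polyfit(Y,X,1))
for y in (165,175,188): print('fence outer',cross(old[y,190:215].sum(1),190,155,False),cross(t[y,190:215].sum(1),190,155,False))
for x in (216,222,228): print('stop -x edge / heel',[int(v) for v in t[200:228,x,2]],'old',[int(v) for v in old[200:228,x,2]])
c=cap('top'); print('jig dir px', proj(c,[[.549-.08,.229+.007,.054],[.549+.08,.229-.007,.054]]))
E
```

```text
t 30.48 P [0.6734 0.1    0.1499] [0.0001 0.0017 0.0005] F [-0.3   0.48 -0.15] [0.73 0.79 0.59] w 0.0004 [-1.7998e+02 -5.0000e-02  1.7486e+02]
F jig x,y [-0.34  0.45]
face [(164, np.float64(216.56)), (169, np.float64(213.99)), (174, np.float64(213.24)), (179, np.float64(212.24)), (184, np.float64(211.59)), (189, np.float64(211.07)), (194, np.float64(210.25)), (199, np.float64(209.4)), (204, np.float64(208.61))]
[-1.75733333e-01  2.44218267e+02]
fence outer 204.74 204.91
fence outer 203.19 203.46
fence outer 200.73 201.11
stop -x edge / heel [71, 73, 73, 73, 72, 73, 74, 72, 73, 72, 75, 70, 64, 54, 51, 51, 50, 50, 51, 50, 49, 45, 71, 75, 73, 74, 75, 75] old [67, 63, 63, 64, 66, 66, 67, 67, 67, 66, 64, 64, 55, 48, 42, 44, 46, 44, 46, 48, 42, 42, 63, 67, 67, 68, 69, 68]
stop -x edge / heel [72, 73, 74, 73, 73, 74, 75, 73, 73, 73, 72, 75, 72, 53, 50, 51, 51, 52, 50, 49, 48, 41, 49, 75, 80, 79, 80, 78] old [69, 66, 66, 68, 66, 67, 68, 67, 70, 66, 66, 67, 64, 48, 44, 46, 45, 46, 45, 46, 43, 34, 45, 65, 72, 72, 69, 71]
stop -x edge / heel [73, 74, 75, 73, 72, 75, 75, 74, 74, 73, 73, 72, 71, 68, 55, 48, 38, 31, 35, 38, 42, 46, 35, 51, 72, 73, 74, 75] old [68, 67, 67, 66, 67, 67, 67, 67, 66, 65, 65, 64, 65, 60, 46, 43, 35, 29, 28, 32, 34, 42, 31, 45, 63, 67, 65, 66]
jig dir px [[226.72547407 214.84190896]
 [235.2056801  151.89568888]]
```

```bash
python3 avg.py 3; python3 -c "
from h import *
print(order.close_job())"
```

```text
t 30.73 P [0.6734 0.1021 0.1496] [0.     0.0001 0.0001] F [-0.28 -0.07  0.03] [0.37 0.13 0.48] w 0.0008 [-1.7999e+02 -3.0000e-02  1.7488e+02]
F jig x,y [-0.28 -0.1 ]
the job is handed in; nothing more can be done
None
```

I handed the job in at about 31 s with the blank pushed against fence (about 4.6 N) and stop (about 5 N), both under the 8 N slip limit and neither visibly shifted; no verdict came back, and squareness rests on those contacts plus a rough image check.

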